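# Press the dropper bottle into its foam cutout

### The job

Pack the dropper bottle: set it upright into the cutout of the foam-lined case that fits it snugly, the single one near the end with the carrying handle, and press it down until it is fully home on the bottom of the cutout. Leave the other small bottle and the loose vial standing where they are.

Things in the scene. Friction and masses are not known exactly. Their poses are not given: they have to be found in the camera images.
- bottle_mid (a point): Half-way up the loose dropper bottle, on its axis, 47.5 mm above its base: upright, white plastic, pointed green cap, round, 31 mm wide, 95 mm tall. Grip its plain cylindrical body (straight from its base to 49 mm up, a tapering shoulder above). z is its upright axis. It stands in a row with the brown bottle and the loose vial, in any order, 80 mm or more apart.
- cutout (a point): Centre of the right cutout's mouth, on the foam's top face, 42 mm above the table; z up. Round, 22 mm deep (flat bottom 20 mm above the table); a 56 mm mouth bevels over 6 mm to a 44 mm hole with six springy ribs leaving 27 mm, so the bottle must be pushed in (3 to 10 N; its weight is not enough) and is then held. Fully home, the bottle's half-way point is 25.5 mm above this point.
- case: The fixed, open grey case, 200 x 140 mm, 43 mm high, filled with plain grey foam. Origin: centre of its underside; x runs along it, away from the black handle loop on its near end. The right cutout is alone in the handle's half; the other half has wrong ones: a big (47 mm) and a small (25 mm) empty one, and one with a packed vial standing 24 mm proud.
- flask_bottle: Bystander: a loose, brown glass bottle, 45 mm in diameter and 106 mm tall, with a round glass stopper. Origin at the centre of its underside, z up.
- vial: Bystander: a loose, clear glass vial with a black cap, 23 mm in diameter and 46 mm tall. Origin at the centre of its underside, z up.
There are look-alikes about, which are no part of the job. Leave any blue or purple look-alike of the part that bears bottle_mid alone.

How it is judged (in metres and radians):
At the end, for the whole second after the job is handed in: The dropper bottle is upright (within 10 degrees) in the right cutout, its half-way point within 10 mm of the centre line and at most 29.5 mm above the foam's top (base within 4 mm of the bottom); brown bottle and loose vial within 40 mm of where they stood (horizontal distance between bottle_mid and cutout below 0.01 m and z of bottle_mid in the frame of cutout below 0.0295 m and angle between bottle_mid's own z axis and vertical below 0.175 rad and distance of each of flask_bottle, vial from where it was at the start of the episode below 0.04 m); the robot touches nothing.
It fails at once if the brown bottle or the loose vial is knocked over or moved more than 40 mm (angle between any of flask_bottle, vial's own z axis and vertical above 0.5 rad or distance of any of flask_bottle, vial from where it was at the start of the episode above 0.04 m).
It also fails if it takes over 38 s, if anything falls off the work surface, if the arm or the gripper's body presses on something with over 40 N, if the wrist force passes 120 N, or if a joint passes its speed limit or range.

### The arm

A 6-joint arm with a two-finger parallel gripper is mounted at the origin on the work surface; the furniture and walls round the work are solid. World frame = base frame: x ahead of the robot, y to its left, z up, the work surface at z = 0. Lengths are in m, angles in degrees, forces in N, time in s.
With the tool pointing down it reaches from about 0.3 to 0.85 m from the base axis. Payload 4.2 kg.
Tool frame: the origin (TCP) lies between the finger pads; the fingertips stand 11 mm ahead of it and the grasp point (between the pads) lies 8 mm behind it (arm.tip_extent is the distance from the TCP to the fingertips, in m); z points along the fingers, y is the direction in which the jaws open and shut (so a half turn about z gives the same grasp; the last joint's range is limited). The gripper opens to 91 mm and grips with 3 to 60 N. Pads are 32 mm wide; open, the fingers measure 118 mm over their backs; the gripper's body (76 mm by 178 mm) begins 60 mm behind the grasp point.
Start: joints at [-66.979, 18.312, 89.639, -0, 72.044, -1.146], TCP at [0.235, -0.525, 0.225] pointing down, gripper open.
Joint ranges: [-177.97, 177.97], [-48.28, 115.42], [12.27, 149.76], [-77.06, 257.06], [2.81, 150.46], [-146.56, 146.56]. Speed limits (degrees/s): [147.25, 147.25, 180, 180, 180, 180].

### API

Orientations are given as [roll, pitch, yaw] about the fixed x, y, z axes, in that order (R = Rz(yaw) Ry(pitch) Rx(roll)).
In Python, from bench import status, read_camera, camera_params, order, search_frame, regions_of, tip_of, arm gives the robot as it stands. The module is installed in compiled form; this text tells all that it offers.
- The arm moves only by the shell command python3 -m jog 'ROWS' [OPENING] [FORCE]. ROWS is JSON, a list of rows, each a list of 2 entries, a list of its own where there are three numbers: the shift along the tool's x, y, z in m, then the turn about the tool's z in degrees. In form: [[[x, y, z], turn], ...]. A call has 1 to 10 rows; each row is the pose to reach, as a shift and turn from the pose commanded when the call began, along the tool's axes at that moment; what a row does not reach only later rows make up. A row lasts 1/12 s, in which the tool goes at most 41.7 mm and 7.16 degrees, less where a joint would pass 70% of its speed; a pose out of reach is approached as far as the arm can. A call with a gripper value outside its range is refused whole. OPENING is the opening, from 0 (shut) to 1 (fully open), set as the call begins (- or left out, the last holds). The fingers move at their own pace and stop on an object; FORCE is the grip in N (left out, the last holds). Time passes only in rows, so rows that repeat a pose let the fingers close. It gives the time, the measured TCP pose, the force and the opening at its end, in the units of the state.
- status.sense(): the state, without advancing time (a new reading comes with each control period).
- read_camera(name): name is "side" or "top"; returns the picture (480x640x3 uint8, red, green, blue); there is no depth.
- camera_params(name): a dict with "mtx" (3x3 intrinsics, pixels), "world_to_cam" (4x4, takes a point from world to camera coordinates). Camera axes: x right, y down, z forward; pixel columns grow to the right and rows downward; lengths in m; the calibration is good to about 2 mm. A picture is of the moment at which its call begins. camera_params takes no time and is no camera call.
- order.sign_off(): hands the job in, once; it reports no verdict.
Trained networks look in the newest picture that a camera, given by its name, has taken for a name from the list of things; names that differ only in an ending like _2 or _b are one class to them, and where a whole thing is asked for, a point or a joint stands for the part that bears it (a point fixed in the world has none). Each returns a list of dicts, best first, with "score" (0 to 1); they miss things now and then, are a little off and sometimes report something else, mostly with a low value. They report only what shows in the picture. A call takes as long as a camera call. They do not tell look-alikes from the thing itself.
- search_frame(target, camera): "at" ([column, row] in pixels, amid what is visible of it).
- regions_of(target, camera): "pixels" (480x640 bool, what is visible of it) and "at" ([column, row] in pixels, amid what is visible of it).
- tip_of(target, camera): "at" ([column, row] in pixels: a listed point, or the origin of a listed thing).
The state is a dict: "time_s": time; "qpos": joint angles; "qd": joint speeds; "joint_efforts": joint torques, N m; "tool_pos": TCP position; "orientation": TCP orientation; "ft_force": force on the tool from outside, world axes, zero at the start; "torque": the same for the moment, N m; "opening": finger opening in m.
Only numpy, scipy, OpenCV 4.12 (cv2) and the standard library are available. Lean on these libraries where they do the work, as an engineer would, in place of code of your own. Each camera call takes 0.05 s, during which the arm holds its last target.

## Working session

There is one attempt and no reset: what is moved stays moved. The work goes in short steps, Python scripts to look and compute and a shell command to move; the robot and the scene stay as the last step left them, time stands still between calls to the robot, and variables do not carry over. Pictures are saved under pics/ and viewed, and the job is handed in when it is done.

```bash
mkdir -p pics
python3 - <<'E'
from bench import *
import cv2, numpy as np
print(status.sense())
for c in ("side","top"):
    im=read_camera(c); cv2.imwrite(f"pics/{c}0.png",im[:,:,::-1]); p=camera_params(c); print(c,p)
    for t in ("bottle_mid","cutout","case","flask_bottle","vial"):
        print(t,[(np.round(d["at"],1).tolist(),round(d["score"],2)) for d in tip_of(t,c)])
E
```

```text
{'time_s': 0.0, 'qpos': array([-6.69785730e+01,  1.83514320e+01,  8.97084735e+01, -7.03004359e-04,
        7.20439499e+01, -1.14570184e+00]), 'qd': array([ 0.01990216,  0.07701416,  0.02296719,  0.06731851, -0.07498734,
        0.08230695]), 'joint_efforts': array([-2.23408456e-04, -4.12470281e+01, -2.31973922e+01,  7.26439850e-02,
        4.56112053e-02, -1.24015646e-04]), 'tool_pos': array([ 0.23520644, -0.52413961,  0.22410836]), 'orientation': array([-1.79896152e+02, -1.40834569e-03,  2.41673448e+01]), 'ft_force': array([-0.14229024,  0.17911606, -0.84095882]), 'torque': array([-0.02276403, -0.02557308,  0.05918111]), 'opening': 0.0911520873893228}
side {'mtx': array([[485.13592502,   0.        , 323.28823594],
       [  0.        , 485.13592502, 241.01121687],
       [  0.        ,   0.        ,   1.        ]]), 'world_to_cam': array([[ 0.99957505, -0.028854  ,  0.00414428, -0.53072075],
       [-0.00821645, -0.41529104, -0.90965149,  0.03794862],
       [ 0.02796817,  0.90923088, -0.41535164,  0.92289706],
       [ 0.        ,  0.        ,  0.        ,  1.        ]])}
bottle_mi
[... 173 characters left out ...]
 [([282.0, 311.9], 0.69)]
vial [([350.3, 309.0], 0.96)]
top {'mtx': array([[550.75934462,   0.        , 322.12391596],
       [  0.        , 550.75934462, 247.70922341],
       [  0.        ,   0.        ,   1.        ]]), 'world_to_cam': array([[-0.00346669, -0.99996594, -0.00749044, -0.0386198 ],
       [-0.99195498,  0.00438661, -0.12651515,  0.5051476 ],
       [ 0.1265437 ,  0.00699159, -0.99193639,  0.85490915],
       [ 0.        ,  0.        ,  0.        ,  1.        ]])}
bottle_mid [([437.4, 343.4], 0.94), ([352.6, 229.6], 0.93), ([396.4, 141.8], 0.79), ([366.6, 190.1], 0.77)]
cutout []
case [([252.0, 202.7], 0.85)]
flask_bottle [([243.7, 228.8], 0.29)]
vial [([405.9, 211.4], 0.76)]
```

View pics/side0.png

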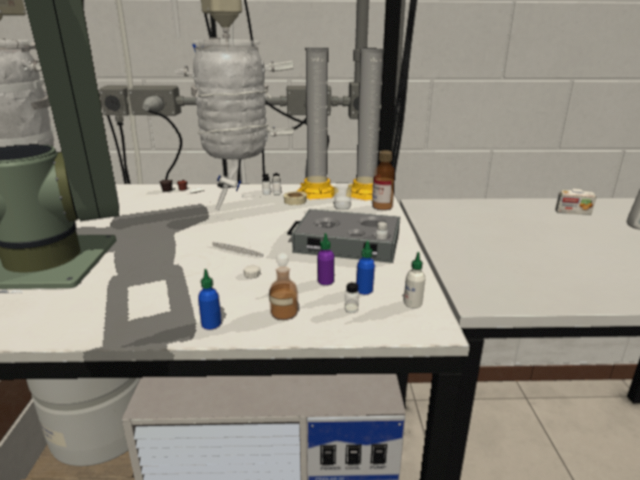

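View pics/top0.png

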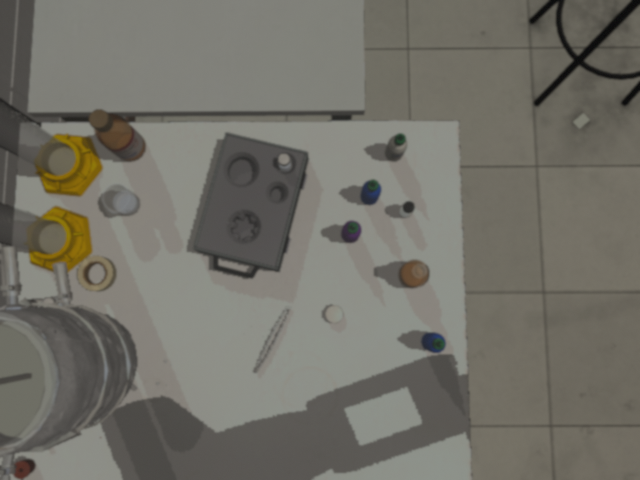

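The white dropper bottle is at side (414,280) / top (397,146). The ribbed cutout next to the handle is at top (244,227) / side (~328,222). I'll zoom in and triangulate.

```bash
cat > h.py <<'E'
import numpy as np, cv2
from bench import camera_params
def P(c):
    p=camera_params(c); return p["mtx"]@p["world_to_cam"][:3]
def tri(s,t):
    X=cv2.triangulatePoints(P("side"),P("top"),np.array(s,float).reshape(2,1),np.array(t,float).reshape(2,1)).ravel()
    X=X[:3]/X[3]; return X
def proj(c,X):
    v=P(c)@np.append(X,1); return v[:2]/v[2]
def onz(c,px,z):
    p=camera_params(c);M=p["world_to_cam"];R=M[:3,:3];o=-R.T@M[:3,3]
    d=R.T@np.linalg.inv(p["mtx"])@np.array([px[0],px[1],1.0])
    return o+d*(z-o[2])/d[2]
E
python3 - <<'E'
from h import *
def show(n,s,t):
    X=tri(s,t); print(n,X.round(4),(proj("side",X)-s).round(1),(proj("top",X)-t).round(1))
show("white",(414.6,279.1),(396.4,141.8))
show("blue",(364.2,266.9),(366.6,190.1))
show("purple",(324.8,257.1),(352.6,229.6))
show("cut",(328.1,222),(244,227))
show("vial",(350.3,309),(405.9,211.4))
print("cut z42",onz("top",(244,227),.042),onz("side",(328.1,222),.042))
a=cv2.imread("pics/top0.png"); s=cv2.imread("pics/side0.png")
def crop(im,x,y,w,h,k,n): cv2.imwrite(n,cv2.resize(im[y:y+h,x:x+w],None,fx=k,fy=k,interpolation=cv2.INTER_CUBIC))
crop(a,180,120,140,170,3.5,"pics/t_case.png"); crop(a,340,120,110,160,3.6,"pics/t_row.png")
crop(s,280,200,160,130,5,"pics/s_z.png")
E
```

```text
white [ 0.6747 -0.162   0.0434] [ 1.5 -0.4] [-0.1  1.2]
blue [ 0.5972 -0.1129  0.0398] [ 0.3 -0.1] [0.  0.2]
purple [ 0.5314 -0.0892  0.0473] [ 0.3 -0.1] [0.  0.3]
cut [0.5402 0.0846 0.0406] [-1.4  0.2] [-0.  -1.4]
vial [ 5.694e-01 -1.814e-01  3.000e-04] [ 0.4 -0.1] [0.  0.3]
cut z42 [0.53768916 0.08429684 0.042     ] [0.54303684 0.08259721 0.042     ]
```

Run:
```python
import cv2,numpy as np
a=cv2.imread("pics/t_case.png");b=cv2.imread("pics/t_row.png")
h=max(a.shape[0],b.shape[0]);z=np.zeros((h,a.shape[1]+b.shape[1],3),np.uint8);z[:a.shape[0],:a.shape[1]]=a;z[:b.shape[0],a.shape[1]:]=b
z=z[:600,:800] if z.shape[1]<=900 else z
print(z.shape);cv2.imwrite("pics/z1.png",z)
s=cv2.imread("pics/s_z.png");print(s.shape);cv2.imwrite("pics/z2.png",s[:600,:800])
```

```text
(595, 800, 3)
(650, 800, 3)
```

View pics/z1.png

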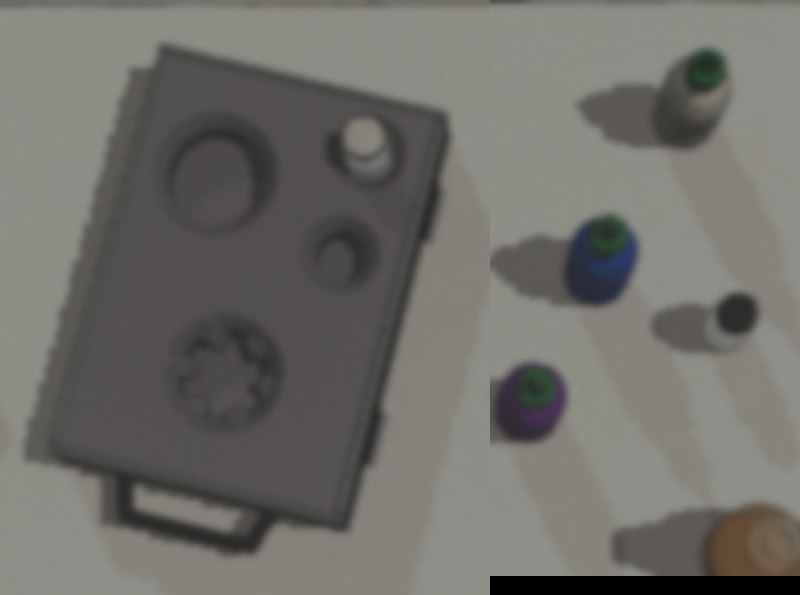

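View pics/z2.png

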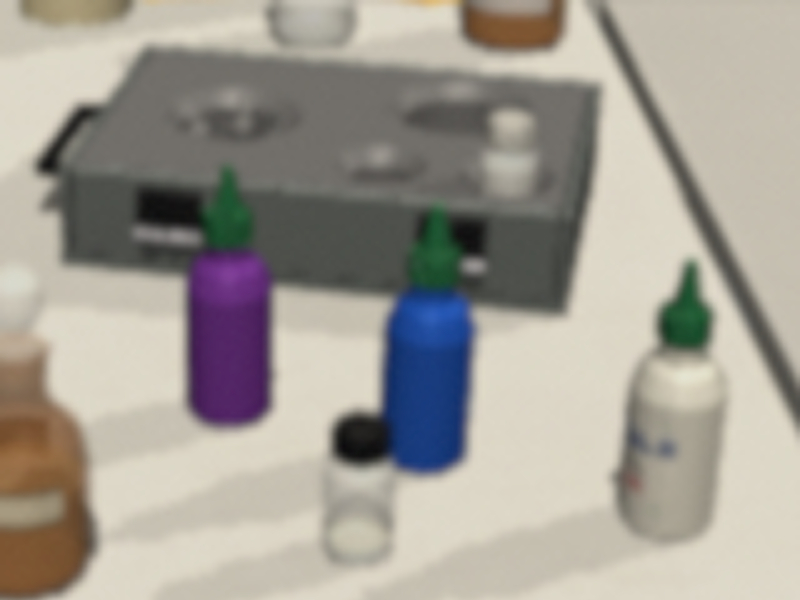

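The crops show the mouth centre at top (243.7,226.6) / side (327.4,223). The white bottle's tip is near side (418,252.4) / top (400.3,139.4). I'll refine the bottle with a silhouette fit.

```bash
cat > fit.py <<'E'
from h import *
from bench import *
from scipy.optimize import minimize
prof=[(0,.0155),(.049,.0155),(.060,.0105),(.068,.007),(.078,.0075),(.095,.001)]
th=np.linspace(0,2*np.pi,40)
def sil(c,x,y,z0,prof):
    K=P(c); out=np.zeros((480,640),np.uint8)
    rings=[]
    for h,r in prof:
        X=np.c_[x+r*np.cos(th),y+r*np.sin(th),np.full(40,z0+h),np.ones(40)]@K.T
        rings.append(X[:,:2]/X[:,2:])
    return rings
def raster(rings,k=8,roi=None):
    x0,y0,w,h=roi; im=np.zeros((h*k,w*k),np.uint8)
    for a,b in zip(rings,rings[1:]):
        pts=((np.vstack([a,b])-[x0-.5,y0-.5])*k).astype(np.float32)
        cv2.fillConvexPoly(im,cv2.convexHull(pts).astype(np.int32),1)
    return cv2.resize(im.astype(np.float32),(w,h),interpolation=cv2.INTER_AREA)
def roi(m):
    r,c=np.nonzero(m); return (c.min()-12,r.min()-12,c.max()-c.min()+25,r.max()-r.min()+25)
E
python3 - <<'E'
from fit import *
ms={}
for c,g in (("side",(414,280)),("top",(397,146))):
    im=read_camera(c)
    L=regions_of("bottle_mid",c)
    d=min(L,key=lambda d:np.hypot(*(np.array(d["at"])-g))); ms[c]=d["pixels"]; print(c,d["at"],d["score"],d["pixels"].sum())
np.savez("masks.npz",**ms)
def cost(p,cs=("side","top")):
    s=0
    for c in cs:
        R=roi(ms[c]);x0,y0,w,h=R
        m=ms[c][y0:y0+h,x0:x0+w].astype(float)
        s+=np.abs(raster(sil(c,*p,prof),8,R)-m).sum()/ms[c].sum()
    return s
for cs in (("side","top"),("side",),("top",)):
  for z in ((None,0) if len(cs)==2 else (0,)):
    f=(lambda p:cost(p,cs)) if z is None else (lambda p:cost((p[0],p[1],0),cs))
    x0=[.673,-.161,0][:3 if z is None else 2]
    r=minimize(f,x0,method="Nelder-Mead",options=dict(initial_simplex=np.vstack([x0]+[np.array(x0)+.006*np.eye(len(x0))[i] for i in range(len(x0))])))
    print(cs,r.x.round(4),round(r.fun,3))
print("tip",tri((418,252.4),(400.3,139.4)))
X=tri((327.4,223),(243.7,226.6));print("cut",X,proj("side",X),proj("top",X))
print(onz("top",(243.7,226.6),.042),onz("side",(327.4,223),.042))
E
```

```text
side [411.7, 285.5] 0.78 816
top [395.0, 148.0] 0.63 388
('side', 'top') [ 0.6729 -0.1631 -0.0032] 0.273
('side', 'top') [ 0.6727 -0.1637] 0.304
('side',) [ 0.6721 -0.1664] 0.096
('top',) [ 0.6722 -0.1628] 0.19
tip [ 0.66930328 -0.16255466  0.08896629]
cut [0.54018431 0.08540111 0.03834968] [326.65055745 223.13345115] [243.67293434 225.84348548]
[0.53834032 0.08478718 0.042     ] [0.54140346 0.07724836 0.042     ]
```

Bottle is at about (0.672, -0.1635) and the cutout at about (0.540, 0.083). I'll keep the current yaw, because the jaws clear the blue look-alike at that angle. First a high transit to above the bottle.

```bash
python3 -m jog '[[[0.035,-0.01,0],0],[[0.07,-0.02,0],0],[[0.105,-0.03,0],0],[[0.14,-0.04,0],0],[[0.175,-0.05,0],0],[[0.21,-0.06,0],0],[[0.245,-0.07,0],0],[[0.28,-0.08,0],0],[[0.315,-0.09,0],0],[[0.35,-0.1,0],0]]' 0.75 40
```

```text
time_s: 1.63
tool_pos: [0.515, -0.2887, 0.2251]
orientation: [180.0, -0.0, 24.2]
ft_force: [-0.2, -0.4, -0.3]
opening: 0.0681
```

```bash
python3 -m jog '[[[0.033,-0.0085,0],0],[[0.066,-0.017,0],0],[[0.1,-0.0255,0],0],[[0.133,-0.034,0],0],[[0.166,-0.0425,0.02],0],[[0.197,-0.051,0.04],0],[[0.197,-0.051,0.065],0],[[0.197,-0.051,0.065],0],[[0.197,-0.051,0.065],0]]'
python3 - <<'E'
from bench import *
import cv2
from h import *
q=status.sense()["tool_pos"];print(q)
for c,b in (("side",(340,160)),("top",(320,80))):
    im=read_camera(c)[:,:,::-1]; x,y=b
    print(c,proj(c,q),proj(c,[q[0],q[1],q[2]-.011]))
    cv2.imwrite(f"pics/{c}1.png",cv2.resize(im[y:y+150,x:x+160] ,None,fx=4,fy=4,interpolation=cv2.INTER_CUBIC))
E
```

```text
time_s: 2.38
tool_pos: [0.6717, -0.1626, 0.1584]
orientation: [-179.9, 0.2, 24.2]
ft_force: [-0.6, -0.4, 0.1]
opening: 0.0683
[ 0.67171867 -0.16264039  0.15842032]
side [420.62238841 211.60028247] [419.98515277 218.41013323]
top [407.03147492 119.52104231] [405.91977118 122.25297645]
```

View pics/side1.png

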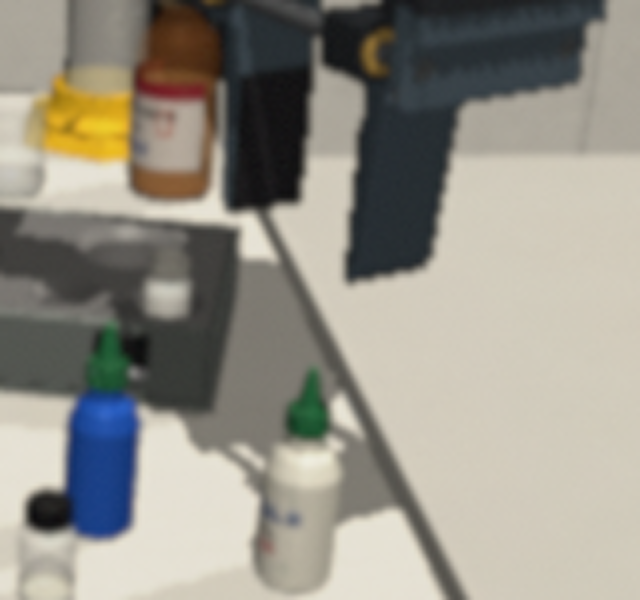

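View pics/top1.png

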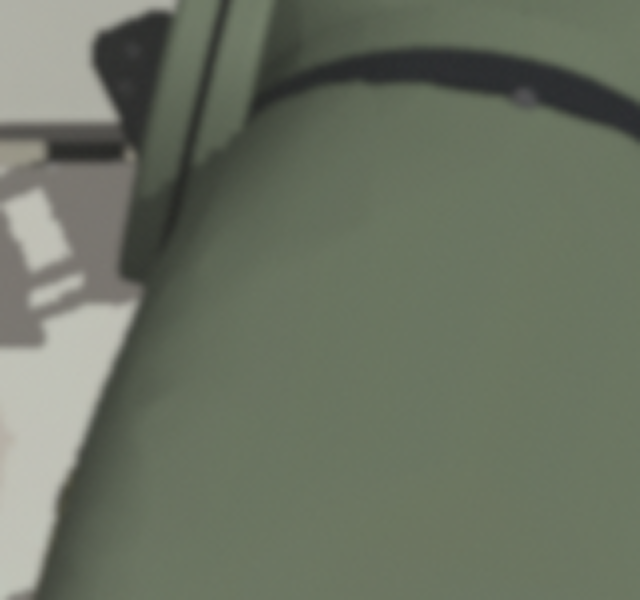

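The side view shows the jaws straddling the bottle's axis: the tips' midpoint is near (422,220) against (420,218) predicted, and the cap tip is at (418,253). The arm hides the top view. Descending to TCP z = 0.036.

```bash
python3 -m jog '[[[0,0,0.025],0],[[0,0,0.045],0],[[0,0,0.06],0],[[0,0,0.075],0],[[0,0,0.09],0],[[0,0,0.1],0],[[0,0,0.11],0],[[0,0,0.12],0],[[0,0,0.124],0],[[0,0,0.124],0]]'
python3 - <<'E'
from bench import *
import cv2
im=read_camera("side")[:,:,::-1]; cv2.imwrite("pics/side2.png",cv2.resize(im[180:330,340:500],None,fx=4,fy=4,interpolation=cv2.INTER_CUBIC))
E
```

```text
time_s: 3.32
tool_pos: [0.6722, -0.163, 0.0352]
orientation: [-180.0, 0.1, 24.2]
ft_force: [0.4, -0.3, 0.1]
opening: 0.0683
```

View pics/side2.png

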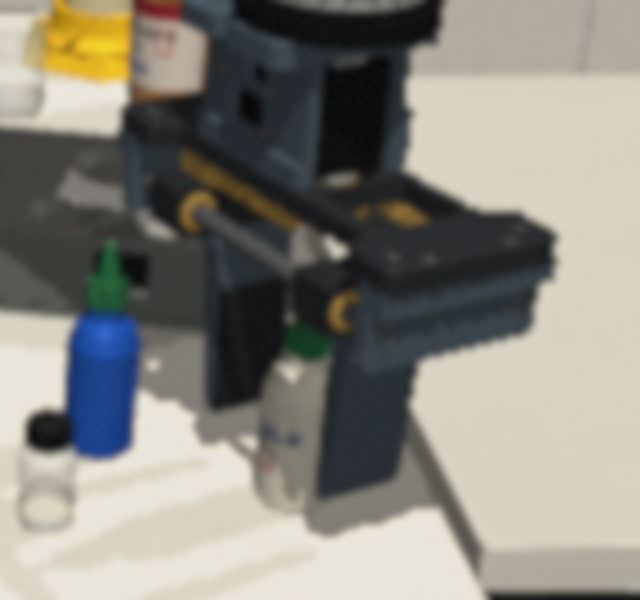

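The bottle is between the jaws but about 3 mm towards tool -x. I'll shift and close.

```bash
python3 -m jog '[[[-0.003,0,0],0],[[-0.003,0,0],0],[[-0.003,0,0],0],[[-0.003,0,0],0],[[-0.003,0,0],0],[[-0.003,0,0],0],[[-0.003,0,0],0],[[-0.003,0,0],0]]' 0 40
python3 - <<'E'
from bench import *
import cv2
im=read_camera("side")[:,:,::-1]; cv2.imwrite("pics/side3.png",cv2.resize(im[180:330,340:500],None,fx=4,fy=4,interpolation=cv2.INTER_CUBIC)); print(status.sense()["opening"])
E
```

```text
time_s: 4.03
tool_pos: [0.6701, -0.1642, 0.0361]
orientation: [180.0, -0.0, 24.2]
ft_force: [0.7, -0.1, 0.0]
opening: 0.03
0.029761980198314317
```

View pics/side3.png

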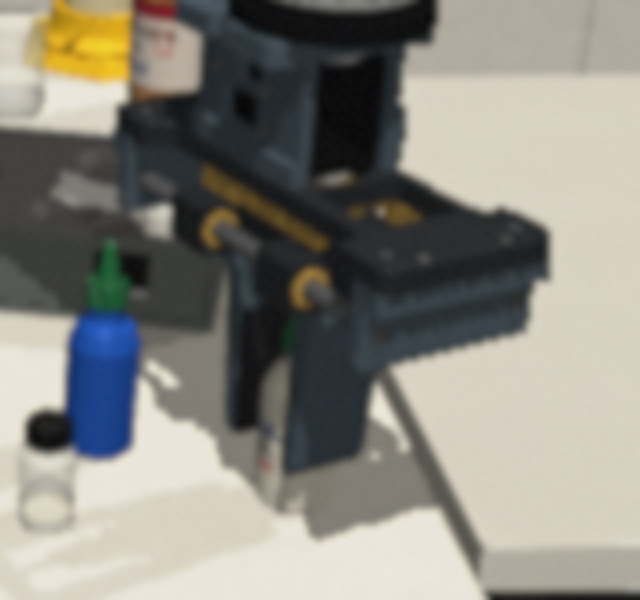

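Gripped: opening is 30 mm and the bottle is centred in the jaws. Lifting and checking.

```bash
python3 -m jog '[[[0,0,-0.01],0],[[0,0,-0.03],0],[[0,0,-0.055],0],[[0,0,-0.08],0],[[0,0,-0.1],0],[[0,0,-0.115],0],[[0,0,-0.12],0],[[0,0,-0.12],0]]'; python3 -m jog '[[[-0.001,-0.02,0],0],[[-0.0035,-0.05,0],0],[[-0.0055,-0.08,0],0],[[-0.0075,-0.11,0],0],[[-0.0095,-0.14,0],0],[[-0.0115,-0.17,0],0],[[-0.0135,-0.2,0],0],[[-0.015,-0.23,0],0],[[-0.017,-0.26,0],0],[[-0.0185,-0.28,0],0]]' ; python3 -m jog '[[[0,0,0.01],0],[[0,0,0.03],0],[[0,0,0.03],0],[[0,0,0.03],0]]'
python3 - <<'E'
from bench import *
import cv2
from h import *
q=status.sense();print(q["tool_pos"],q["opening"],q["orientation"]); q=q["tool_pos"]
for c,b in (("side",(250,130)),("top",(170,130))):
    im=read_camera(c)[:,:,::-1]; x,y=b
    cv2.imwrite(f"pics/{c}4.png",cv2.resize(im[y:y+150,x:x+160],None,fx=4,fy=4,interpolation=cv2.INTER_CUBIC))
    for dz in (-.011,-.035): print(c,(proj(c,[q[0],q[1],q[2]+dz])-b)*4)
E
```

```text
time_s: 4.75
tool_pos: [0.6707, -0.1643, 0.1581]
orientation: [179.9, -0.2, 24.2]
ft_force: [-0.1, -0.5, -0.7]
opening: 0.0297
time_s: 5.58
tool_pos: [0.5359, 0.0856, 0.1545]
orientation: [-179.9, 0.2, 24.2]
ft_force: [0.8, -0.1, -1.2]
opening: 0.0294
time_s: 5.92
tool_pos: [0.5373, 0.083, 0.1242]
orientation: [-179.9, 0.2, 24.1]
ft_force: [-0.4, 0.9, 0.3]
opening: 0.0297
[0.53733384 0.08304369 0.12415628] 0.029719142035518377 [-179.94954783    0.24648113   24.14935408]
side [302.10349139 235.44636073]
side [301.81443507 280.9652522 ]
top [270.74938138 357.28239053]
top [280.85249281 368.53030413]
```

View pics/side4.png

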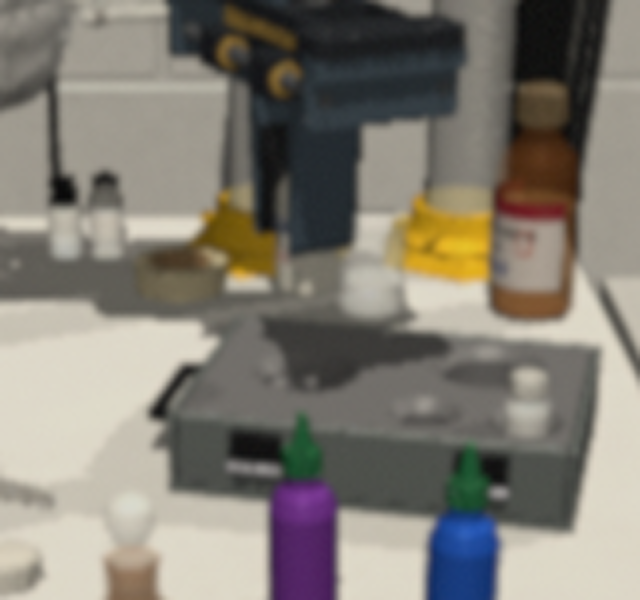

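View pics/top4.png

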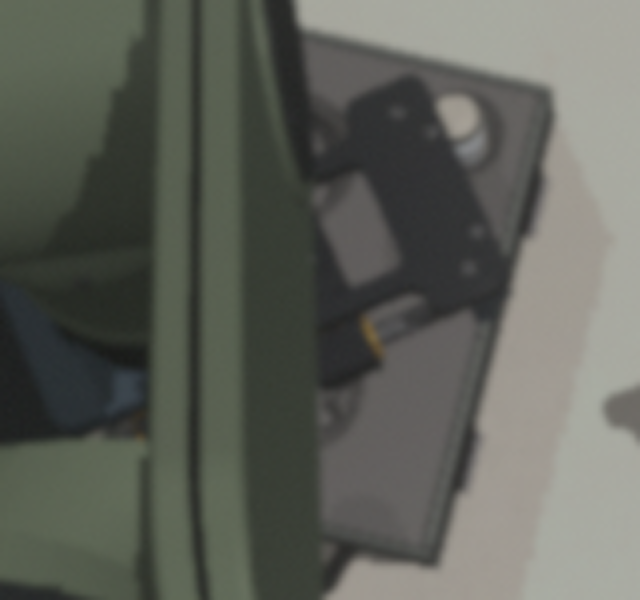

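Side view: the bottle is centred near crop column 307 against 310 for the mouth, so x agrees. The arm blocks the top view of the cutout itself. Descending into the mouth.

```bash
python3 -m jog '[[[0,0,0.015],0],[[0,0,0.03],0],[[0,0,0.04],0],[[0,0,0.045],0],[[0,0,0.045],0]]'
python3 - <<'E'
from bench import *
import cv2
im=read_camera("side")[:,:,::-1]
cv2.imwrite("pics/side5.png",cv2.resize(im[150:280,270:430],None,fx=4.5,fy=4.5,interpolation=cv2.INTER_CUBIC))
E
```

```text
time_s: 6.43
tool_pos: [0.5381, 0.0834, 0.0802]
orientation: [-180.0, 0.1, 24.1]
ft_force: [-0.2, 0.3, -0.1]
opening: 0.0296
```

View pics/side5.png

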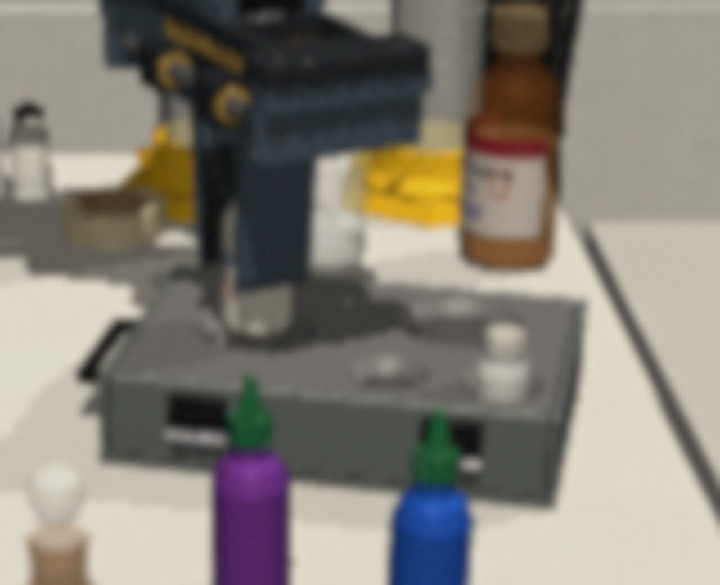

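The bottle is at column 327.2 and its front rim at row 225.1. Both match the mouth centre (327.4, 223) for a centred bottle. Pressing down.

```bash
python3 -m jog '[[[0,0,0.004],0],[[0,0,0.008],0],[[0,0,0.011],0],[[0,0,0.014],0],[[0,0,0.017],0],[[0,0,0.019],0]]' 0 50; python3 -m jog '[[[0,0,0.002],0],[[0,0,0.004],0],[[0,0,0.005],0],[[0,0,0.006],0],[[0,0,0.007],0],[[0,0,0.007],0],[[0,0,0.007],0]]'
```

```text
time_s: 6.98
tool_pos: [0.5381, 0.0836, 0.0619]
orientation: [180.0, 0.0, 24.2]
ft_force: [-2.2, -1.3, 4.3]
opening: 0.0293
time_s: 7.57
tool_pos: [0.5381, 0.0837, 0.056]
orientation: [180.0, 0.0, 24.2]
ft_force: [-4.6, -1.2, 10.0]
opening: 0.0293
```

```bash
python3 -m jog '[[[0,0,0.0005],0],[[0,0,0.001],0],[[0,0,0.001],0],[[0,0,0.001],0]]';  python3 - <<'E'
from bench import *
import cv2
im=read_camera("side")[:,:,::-1]
cv2.imwrite("pics/side6.png",cv2.resize(im[150:280,270:430],None,fx=4.5,fy=4.5,interpolation=cv2.INTER_CUBIC))
E
```

```text
time_s: 7.9
tool_pos: [0.5382, 0.0837, 0.0559]
orientation: [180.0, -0.0, 24.2]
ft_force: [-5.7, -1.2, 15.8]
opening: 0.0294
```

View pics/side6.png

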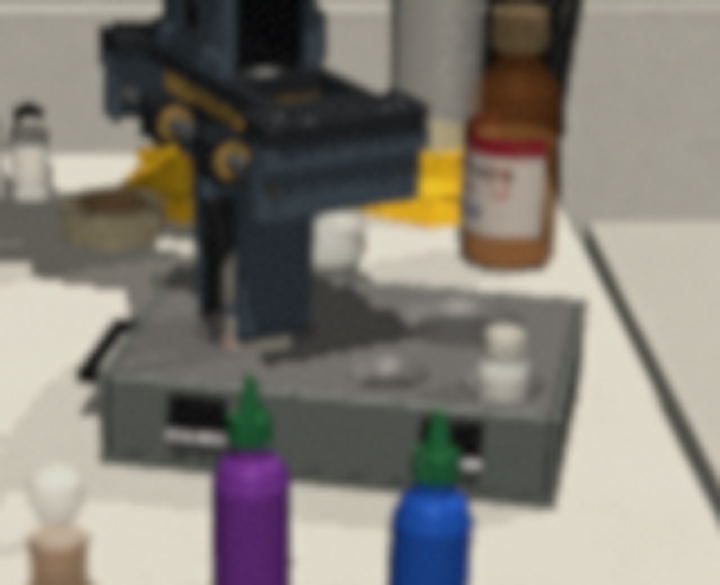

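Resistance rose from 10 to 16 N with no further travel, and TCP z stayed at 0.056. The bottle is on the bottom. Releasing and retreating straight up.

```bash
python3 -m jog '[[[0,0,-0.001],0],[[0,0,-0.001],0],[[0,0,-0.001],0],[[0,0,-0.001],0],[[0,0,-0.001],0],[[0,0,-0.001],0]]' 0.7; python3 -m jog '[[[0,0,-0.01],0],[[0,0,-0.03],0],[[0,0,-0.06],0],[[0,0,-0.09],0],[[0,0,-0.12],0],[[0,0,-0.15],0],[[0,0,-0.17],0],[[0,0,-0.17],0]]'; python3 -m jog '[[[-0.03,0.02,0],0],[[-0.06,0.04,0],0],[[-0.09,0.06,0],0],[[-0.12,0.09,0],0],[[-0.14,0.12,0],0],[[-0.15,0.15,0],0],[[-0.15,0.18,0],0],[[-0.15,0.21,0],0],[[-0.15,0.24,0],0],[[-0.15,0.24,0],0]]'
python3 - <<'E'
from bench import *
import cv2,numpy as np
from h import *
for c,b in (("side",(270,140)),("top",(180,120))):
    im=read_camera(c)[:,:,::-1]; cv2.imwrite(f"pics/{c}7f.png",im)
    x,y=b; cv2.imwrite(f"pics/{c}7.png",cv2.resize(im[y:y+145,x:x+160],None,fx=4,fy=4,interpolation=cv2.INTER_CUBIC))
    for t in ("bottle_mid","flask_bottle","vial"):
        print(c,t,[(np.round(d["at"],1).tolist(),round(d["score"],2)) for d in tip_of(t,c)])
    for n,X in (("mid",[.538,.0837,.0675]),("tip",[.538,.0837,.115])): print(n,proj(c,X),(proj(c,X)-b)*4)
E
```

```text
time_s: 8.45
tool_pos: [0.5384, 0.0837, 0.0546]
orientation: [-180.0, 0.0, 24.2]
ft_force: [-0.1, 0.9, -0.1]
opening: 0.0632
time_s: 9.12
tool_pos: [0.541, 0.0841, 0.2307]
orientation: [179.8, -0.6, 24.2]
ft_force: [0.4, 0.7, 0.2]
opening: 0.0639
time_s: 9.95
tool_pos: [0.5014, -0.201, 0.2243]
orientation: [179.8, 0.0, 24.0]
ft_force: [0.3, -0.4, -0.0]
opening: 0.0639
side bottle_mid [([326.2, 210.5], 0.9), ([207.2, 298.5], 0.85), ([364.2, 266.3], 0.69), ([325.3, 256.2], 0.69)]
side flask_bottle [([280.4, 313.5], 0.63)]
side vial [([347.4, 308.8], 0.87)]
mid [325.70665095 210.19449953] [222.82660379 280.77799813]
tip [325.8548624  187.87184598] [223.41944961 191.48738394]
top bottle_mid [([351.7, 230.4], 0.91), ([239.5, 222.1], 0.9), ([371.7, 191.3], 0.73), ([406.2, 212.7], 0.54)]
top flask_bottle [([412.3, 277.3], 0.58)]
top vial [([406.2, 211.6], 0.41)]
mid [241.9565748  224.11518737] [247.82629922 416.46074947]
tip [237.04837199 218.65324873] [228.19348797 394.61299492]
```

View pics/side7.png

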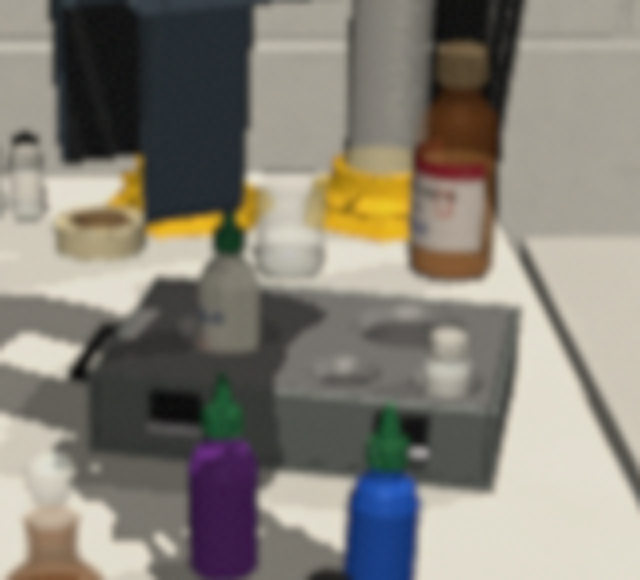

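View pics/top7f.png

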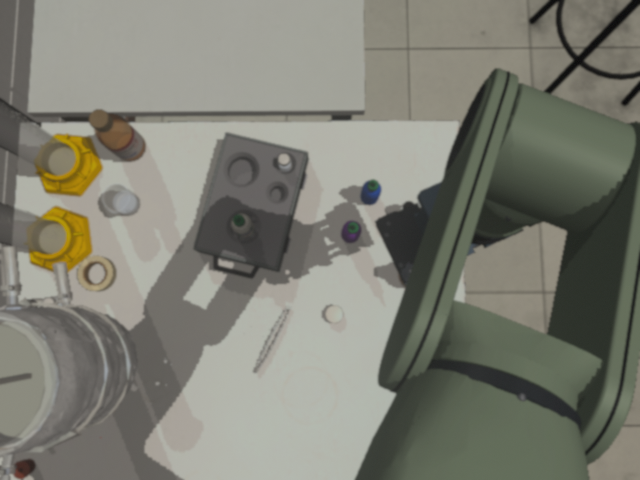

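```bash
python3 - <<'E'
from fit import *
ms={}
for c,g in (("side",(326,208)),("top",(240,224))):
    im=read_camera(c); L=regions_of("bottle_mid",c)
    d=min(L,key=lambda d:np.hypot(*(np.array(d["at"])-g)));ms[c]=m=d["pixels"];r,cc=np.nonzero(m);print(c,d["at"],d["score"],r.min(),r.max(),cc.min(),cc.max())
    x,y=g; cv2.imwrite(f"pics/{c}8.png",cv2.resize(im[y-35:y+35,x-40:x+40,::-1],None,fx=8,fy=8,interpolation=cv2.INTER_CUBIC))
pv=[(.022,.0155)]+prof[1:]
def cost(p):
    s=0
    for c in ms:
        R=roi(ms[c]);x0,y0,w,h=R
        s+=np.abs(raster(sil(c,*p,pv),8,R)-ms[c][y0:y0+h,x0:x0+w]).sum()/ms[c].sum()
    return s
x0=np.array([.538,.084,.02]);r=minimize(cost,x0,method="Nelder-Mead",options=dict(initial_simplex=np.vstack([x0,x0+.006*np.eye(3)])));print(r.x,r.fun)
print("mid tri",tri((326.2,210.5),(239.5,222.1)))
E
python3 -c "
import cv2,numpy as np
cv2.imwrite('pics/z8.png',cv2.resize(np.hstack([cv2.imread('pics/side8.png'),cv2.imread('pics/top8.png')]),(800,350)))"
```

```text
side [325.3, 214.6] 0.86 194 228 319 334
top [241.8, 223.1] 0.58 214 237 232 254
[0.54048009 0.08509912 0.0125671 ] 0.20695618476564404
mid tri [0.54048807 0.08783824 0.06550025]
```

View pics/z8.png

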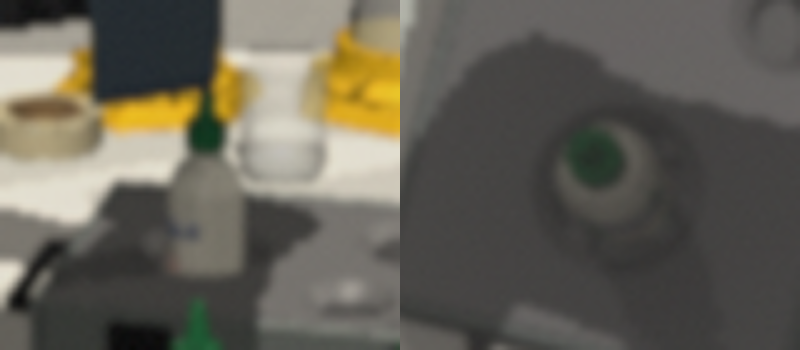

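The bottle is upright and centred in the ribbed cutout. In the side view the cap tip is at row ~190 against 188 predicted when home, so it isn't standing proud. The brown bottle and vial stand as before. Handing in.

```bash
python3 -c "
from bench import order; print(order.sign_off())"
```

```text
the job is handed in; nothing more can be done
None
```

I packed the white dropper bottle in the ribbed cutout by the handle and handed the job in at about 10 s. The sign-off gave no verdict.

**What I did:** I gripped the bottle about 43 mm above its base and lifted it over the look-alikes. I pressed it in until the force rose from 10 to 16 N with no further travel, then released it and moved the arm away.

**Last checks:**
- **Seating:** the tool heights at the grip and at the end of the press put the base about 20 mm above the table, which is the cutout's bottom. This assumes the bottle did not slip in the jaws.
- **Centring:** the bottle's position from the two cameras is within about 3–5 mm of the estimated cutout centre. The top picture also shows it centred and upright.
- **Bystanders:** the detector finds the brown bottle and the loose vial within about 3 pixels (roughly 6 mm) of where they first stood in the side view. I never went near them at low height.

**What disagreed:**
- **Height:** the silhouette fit put the base at about 13 mm, which is below the cutout's bottom and so impossible. The detector's half-way point gave about 18 mm. I trusted the tool height and the force.
- **Cutout position:** the two cameras differed by up to about 8 mm in y. I went mainly by the top camera, and the side picture just before pressing agreed with that.
- **Brown bottle:** its first detection in the top view (score 0.29) was clearly wrong, so I compared it in the side view only.

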